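# Load a deep-well plate into the bench shaker and clamp it

### The arm

A 7-joint arm with a two-finger parallel gripper is mounted at the origin on the work surface. World frame = base frame: x ahead of the robot, y to its left, z up, the work surface at z = 0. Lengths are in m, angles in rad, forces in N, time in s.
With the tool pointing down it reaches from about 0.425 to 0.875 m from the base axis. Payload 4.7 kg.
Tool frame: the origin (TCP) lies at the very end of the fingers, on their centre line; the grasp point (between the pads) lies 19 mm behind it; z points along the fingers, y is the line along which they close (so a half turn about z gives the same grasp; the last joint's range is limited). The gripper opens to 87 mm and grips with 3 to 60 N. Pads are 19 mm wide; open, the fingers measure 117 mm over their backs; the gripper's body (75 mm by 190 mm) begins 51 mm behind the grasp point.
Start: joints at [-1.09, 0.321, -0.07, 1.45, 0.023, 1.371, -0.057], TCP at [0.293, 0.58, 0.223] pointing down, gripper open.
Joint ranges: [-2.86, 2.86], [-0.3, 2.09], [-1.38, 1.24], [0.06, 2.45], [-1.56, 4.7], [0.09, 2.05], [-2.69, 2.69]. Speed limits (rad/s): [2.57, 2.57, 3.14, 3.14, 3.14, 3.14, 3.14].

### API

Orientations are given as a rotation vector (axis times angle).
In Python, from bench import ctrl, vision gives the robot as it stands.
- The arm moves only by the tool jog_arm, never from a script. Its argument "increments" is a list of rows, each an object of numbers: "tx", "ty", "tz": the shift along the tool's x, y, z in mm; "wx", "wy", "wz": the turn, a rotation vector about the tool's x, y, z in rad; "gripper": the opening, from 0 (shut) to 1 (fully open). In form: [{"tx": .., "ty": .., "tz": .., "wx": .., "wy": .., "wz": .., "gripper": ..}, ...]. A call has exactly 5 rows; each row is the pose to reach, as a shift and turn from the pose commanded when the call began, along the tool's axes at that moment; what a row does not reach only later rows make up. A row lasts 1/12 s, in which the tool goes at most 41.7 mm and 7.16 degrees, less where a joint would pass 70% of its speed; a pose out of reach is approached as far as the arm can. A call with a gripper value outside its range is refused whole. The fingers move at their own pace and stop on an object; "grip_force" is the grip in N (left out, the last holds). Time passes only in rows, so rows that repeat a pose let the fingers close, or fill a call up. It gives the time, the measured TCP pose, the force, the opening and the grip force at its end, in the units of the state.
- ctrl.get_state(): the state, without advancing time (a new reading comes with each control period).
- vision.get_image(name): name is "scene" or "top"; returns a dict with "color" (420x560x3 uint8, blue, green, red), "fx", "fy", "cx", "cy" (pixels), "extrinsics" (4x4, takes a point from world to camera coordinates). Camera axes: x right, y down, z forward; pixel columns grow to the right and rows downward; lengths in m; the calibration is good to about 2 mm. A picture is of the moment at which its call begins. There is no depth.
- ctrl.close_job(): hands the job in; it is judged then, once.
Trained networks look in the newest picture that a camera, given by its name, has taken for a name from the list of things; names that differ only in an ending like _2 or _b are one class to them, and where a whole thing is asked for, a point or a joint stands for the part that bears it (a point fixed in the world has none). Each returns a list of dicts, best first, with "conf" (0 to 1); they miss things now and then, are a little off and sometimes report something else, mostly with a low value. They report only what shows in the picture. A call takes as long as a camera call. They do not tell look-alikes from the thing itself.
- vision.spot_in(camera, thing): "bbox" ([left, top, right, bottom] in pixels, round what is visible of it).
The state is a dict: "time": time; "joint_positions": joint angles; "qd": joint speeds; "joint_torque": joint torques, N m; "position": TCP position; "tool_rot": TCP orientation; "ft_force": force on the tool from outside, world axes, zero at the start; "torque": the same for the moment, N m; "grip_width": opening from 0.0 (shut) to 1.0 (fully open); "grip_force": force on a finger pad.
Only numpy, scipy, OpenCV 4.12 (cv2) and the standard library are available. Lean on these libraries where they do the work, as an engineer would, in place of code of your own. Each camera call takes 0.05 s, during which the arm holds its last target. There are 200 camera calls.

### The job

Load the plate shaker: lift its smoked lid right back until it rests open on its stop, then push the white deep-well plate inside along its channel until it is fully home against the stop at the back. Then press the clamp lever down until it snaps over and stays down by itself, and finally shut the lid again. Leave the other things on the bench and on the shaker where they are.

Things in the scene. Friction and masses are not known exactly. Their poses are not given: they have to be found in the camera images.
- shaker: Cream bench plate shaker, fixed, sizes in mm. Origin at its underside; footprint x -150..150, y -190..160; its x points from its open front (robot side) to the back, y left, z up. Left half: loading bay under the lid. Right half: clamp lever over a low deck (top z = 30). Back, x 60..150: tower, roof at z = 130; the lever's cheeks at x 45..105, y -190..-110 are as tall.
- bay_mouth (a point): Middle of the bay's floor at its open front, shaker (-150, 70, 20). The bay is 140 wide inside, walls up to z = 75 (y -10..0 and 140..160). Two guides 12 high on its floor make a channel 89 wide along x; it runs into a slot of the tower (z 20..85), to the stop at x = 100. A claw in front of the slot drops over the plate as the lever goes down.
- lid (a joint): Smoked clear lid over the bay (156 wide, x -150..5, 5 thick, front skirt 25 deep), hinged along x on the left wall. 0 = shut, grows as its right edge is lifted; at 1.85 rad, just past vertical, it rests on its stop by its weight (0.2 kg). A damper slows it; pushed back well short of vertical and let go, it sinks shut by itself in about 2 s.
- lid_bar (a point): Middle of the lid's grey bar handle: round, 10 thick, 80 long along the shaker's x, 205 from the hinge axis, with an open gap of 38 to the lid's right edge. Shut: at shaker (-72, -55, 80), 50 above the deck. It can be pinched from above, fingers closing along the shaker's y, and turns between the pads as the lid swings.
- lid_hinge (a point): Point on the lid's hinge axis level with the middle of the bar, shaker (-72, 150, 80); the axis runs along the shaker's x.
- lever (a joint): Clamp lever: steel arm 20 wide, about 165 long, pivot at shaker (75, -150, 100), pointing to the front. 0 = raised by 0.45 rad (rest); grows as it is pressed down; end of travel 0.52. It springs back with up to about 9 N at the pad until about 0.4, where it snaps over: past that a detent pulls it on to 0.52 and holds it there.
- lever_pad (a point): Centre of the top face of the black press pad at the lever's free end, 45 long x 36 wide; raised at about shaker (-60, -150, 176), latched at about (-79, -150, 99).
- plate: White deep-well plate, 127 long (shaker's x) x 85 wide x 40 tall, about 0.2 kg, loose, standing on the bay floor in the channel under the lid, 40 to 70 short of home; origin at the centre of its underside, x along its length. It slides between the guides with 2 play each side.
- plate_home (a point): Where the plate's origin is when the plate is fully home against the stop, shaker (36.5, 70, 20); axes as the shaker's.
- spare_plate: Bystander: a second white deep-well plate, 127 x 85 x 40, on the bench left of the shaker; origin at the centre of its underside. Sizes in mm.
- jar: Bystander: amber jar, 52 across, 60 tall, on the roof of the shaker tower; origin at the centre of its underside. Sizes in mm.
- trough: Bystander: white open reagent trough, 130 x 50 x 32, on the bench right of the shaker; origin at the centre of its underside. Sizes in mm.
- bottle: Bystander: clear bottle, 68 across, 150 tall, right of the shaker; origin at the centre of its underside. Sizes in mm.
- tipbox: Bystander: grey pipette-tip box with clear cover, 120 x 85 x 65, front right; origin at the centre of its underside. Sizes in mm.
- timer: Bystander: white bench timer, 70 x 65 x 22, front left; origin at the centre of its underside. Sizes in mm.
- wash_bottle: Bystander: white bottle, 72 across, 160 tall, behind left; origin at the centre of its underside. Sizes in mm.
There are look-alikes about, which are no part of the job. What is shaped like the plate but blue is not meant.

How it is judged:
By the outcome, as a careful person would: the job done as asked, in the order asked, and still so for the second after the job is handed in, with the robot touching nothing.
It also fails if it takes over 61 s, if anything falls off the work surface, if the arm or the gripper's body presses on something with over 40 N, if the wrist force passes 120 N, or if a joint passes its speed limit or range.

## Working session

There is one attempt and no reset: what is moved stays moved. The work goes in short steps, Python scripts to look and compute and a tool call to move; the robot and the scene stay as the last step left them, time stands still between calls to the robot, and variables do not carry over. Pictures are saved under pics/ and viewed, at most 10 in all, crops included, and the job is handed in when it is done.

Besides the shell and the picture viewer there is one more tool, called after "Call:" as name(argument=value, ...) on one line, values as JSON. jog_arm: Moves the arm, as the interface text tells. Its arguments: {"type":"object","properties":{"increments":{"type":"array"},"grip_force":{"type":"number"}},"required":["increments"]}

```bash
ls; mkdir -p pics; python3 - <<'E'
from bench import ctrl, vision
import cv2,numpy as np
s=ctrl.get_state(); print({k:np.round(v,3).tolist() for k,v in s.items()})
for n in("scene","top"):
    im=vision.get_image(n); cv2.imwrite(f"pics/{n}0.png",im["color"]); print(n,im["fx"],im["fy"],im["cx"],im["cy"],np.round(im["extrinsics"],4).tolist())
    np.savez(f"cal_{n}.npz",**{k:im[k] for k in("fx","fy","cx","cy","extrinsics")})
    for t in("shaker","plate","lid","lid_bar","lever_pad","lever","jar","trough","bottle","spare_plate","tipbox","timer","wash_bottle"):
        print(n,t,[(np.round(d["bbox"]).tolist(),round(d["conf"],2)) for d in vision.spot_in(n,t)][:3])
E
```

```text
pics
{'time': 0.0, 'joint_positions': [-1.09, 0.322, -0.07, 1.452, 0.023, 1.371, -0.057], 'qd': [0.002, -0.001, 0.001, 0.001, -0.001, -0.001, 0.001], 'joint_torque': [-0.001, -49.13, -0.405, -31.253, -0.064, 0.044, 0.0], 'position': [0.292, 0.58, 0.221], 'tool_rot': [-0.726, -3.056, 0.003], 'ft_force': [-0.07, 0.456, -0.237], 'torque': [0.001, -0.026, -0.041], 'grip_force': 0.0, 'grip_width': 1.0}
scene 397.96510971616317 397.96510971616317 278.43952477481133 213.2829684008958 [[0.6614, 0.7499, 0.0164, -0.4386], [0.6081, -0.5233, -0.5969, -0.1613], [-0.439, 0.4048, -0.8021, 1.4344], [0.0, 0.0, 0.0, 1.0]]
scene shaker [([197.0, 200.0, 355.0, 350.0], 0.56)]
scene plate [([357.0, 152.0, 397.0, 190.0], 0.78), ([281.0, 238.0, 311.0, 263.0], 0.64), ([253.0, 138.0, 290.0, 173.0], 0.61)]
scene lid [([236.0, 202.0, 309.0, 262.0], 0.82)]
scene lid_bar [([235.0, 200.0, 309.0, 263.0], 0.7)]
scene lever_pad [([209.0, 240.0, 304.0, 316.0], 0.69), ([236.0, 202.0, 309.0, 264.0], 0.33)]
scene lever [([208.0, 243.0, 307.0, 315.0], 0.63), ([236.0, 200.0, 310.0, 265.0], 0.51)]
scene jar [([315.0, 240.0,
[... 845 characters left out ...]
)]
top lid_bar [([254.0, 169.0, 332.0, 229.0], 0.85)]
top lever_pad [([271.0, 136.0, 372.0, 189.0], 0.91), ([244.0, 117.0, 372.0, 232.0], 0.52)]
top lever [([255.0, 168.0, 335.0, 229.0], 0.26)]
top jar [([270.0, 115.0, 288.0, 139.0], 0.91)]
top trough [([377.0, 164.0, 424.0, 190.0], 0.8)]
top bottle [([390.0, 119.0, 417.0, 152.0], 0.86), ([245.0, 113.0, 377.0, 231.0], 0.63), ([378.0, 164.0, 423.0, 191.0], 0.48)]
top spare_plate [([170.0, 159.0, 202.0, 203.0], 0.77)]
top tipbox [([383.0, 207.0, 430.0, 258.0], 0.97), ([245.0, 113.0, 375.0, 234.0], 0.59)]
top timer [([194.0, 236.0, 224.0, 263.0], 0.93), ([264.0, 154.0, 295.0, 171.0], 0.72)]
top wash_bottle [([195.0, 116.0, 221.0, 153.0], 0.72)]
```

```bash
python3 - <<'E'
import cv2
a=cv2.imread("pics/top0.png")[105:240,235:385]; cv2.imwrite("pics/top0c.png",cv2.resize(a,None,fx=4.4,fy=4.4,interpolation=cv2.INTER_CUBIC))
a=cv2.imread("pics/scene0.png")[190:360,190:400]; cv2.imwrite("pics/scene0c.png",cv2.resize(a,None,fx=3.5,fy=3.5,interpolation=cv2.INTER_CUBIC))
E
```

```text
(no output)
```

View pics/top0.png

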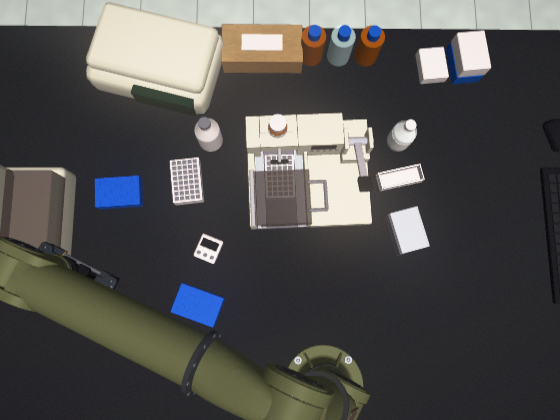

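View pics/top0c.png

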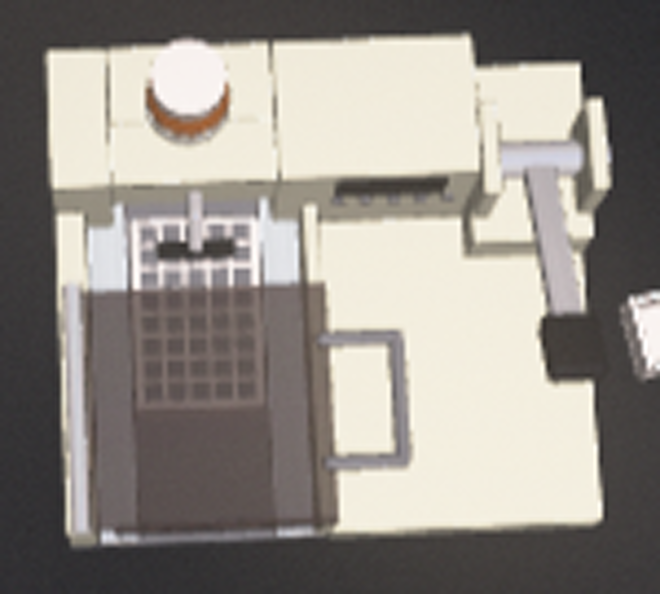

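View pics/scene0c.png

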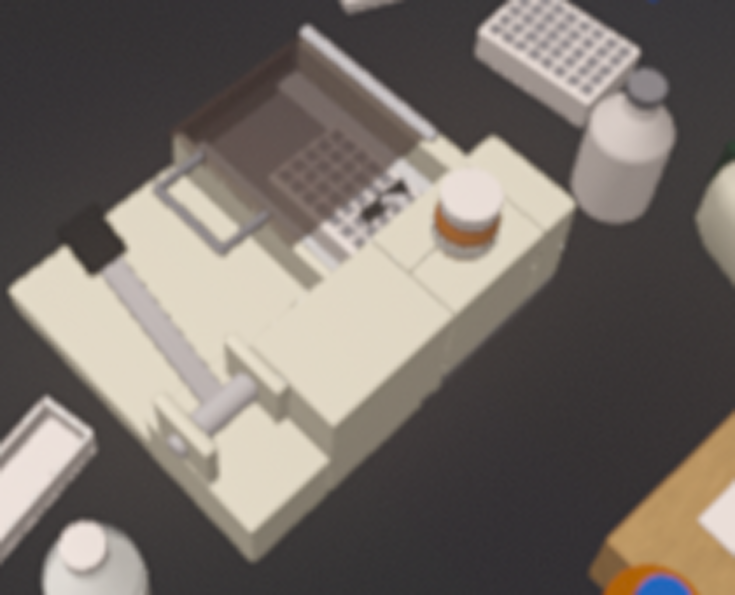

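```bash
cat > h.py <<'E'
import numpy as np
from scipy.optimize import least_squares
from scipy.spatial.transform import Rotation as R
cal={n:np.load(f"cal_{n}.npz") for n in("scene","top")}
def proj(n,p):
    c=cal[n];E=c["extrinsics"];q=np.atleast_2d(p)@E[:3,:3].T+E[:3,3]
    return np.c_[c["fx"]*q[:,0]/q[:,2]+c["cx"],c["fy"]*q[:,1]/q[:,2]+c["cy"]]
def sh2w(P,pose):
    x,y,a=pose;P=np.atleast_2d(P)/1000
    return P@R.from_euler("z",a).as_matrix().T+[x,y,0]
E
python3 - <<'E'
from h import *
top=[((-150,-190,30),(602,522)),((150,160,130),(47,50)),((60,160,130),(55,190)),((5,-12,82),(325,283)),((-150,-12,82),(338,523)),((-32,-55,80),(402,333)),((-112,-55,80),(408,466)),((-60,-150,176),(573,346))]
sc=[((150,160,130),(575,207)),((60,160,130),(492,137)),((-150,-190,30),(12,292)),((150,-190,30),(253,540)),((-60,-150,176),(92,238)),((-112,-55,80),(158,188)),((-32,-55,80),(222,250)),((-150,-12,82),(175,135))]
A=np.array([a for a,b in top]);a=np.array([b for _,b in top])/4.4+[234.6,104.6]
B=np.array([a for a,b in sc]);b=np.array([b for _,b in sc])/3.5+[189.6,189.6]
f=lambda p,k=(1,1):np.r_[k[0]*(proj("top",sh2w(A,p))-a).ravel(),k[1]*(proj("scene",sh2w(B,p))-b).ravel()]
for k in((1,1),(1,0),(0,1)):
    r=least_squares(f,[.6,-.05,0],kwargs={"k":k},loss="soft_l1"); print(k,r.x)
    if k==(1,1): print(np.round(f(r.x).reshape(-1,2),1).tolist()); np.save("pose.npy",r.x)
p=np.load("pose.npy")
for n,q in dict(bar=(-72,-55,80),hinge=(-72,150,80),pad=(-60,-150,176),padl=(-79,-150,99),home=(36.5,70,20),mouth=(-150,70,20)).items(): print(n,np.round(sh2w(q,p),4))
# plate front top edge in top image at z=60: crop y~408, x 140..262
c=cal["top"];E=c["extrinsics"]
for (u,v) in((140,408),(262,408),(200,408)):
    d=E[:3,:3].T@[(u/4.4+234.6-c["cx"])/c["fx"],(v/4.4+104.6-c["cy"])/c["fy"],1];o=-E[:3,:3].T@E[:3,3]
    w=o+d*(.06-o[2])/d[2]; print("plate front", (R.from_euler("z",-p[2]).as_matrix()@(w-[p[0],p[1],0])*1000).round(1))
from bench import ctrl
s=ctrl.get_state();print(R.from_rotvec(s["tool_rot"]).as_matrix().round(3))
E
```

```text
(1, 1) [0.5896419  0.04814967 0.03849057]
[[0.3, 0.1], [-0.5, -0.4], [-1.3, -0.8], [0.0, -0.2], [-0.0, -0.2], [-1.6, 0.9], [-1.3, -1.3], [0.2, -1.1], [0.5, -0.9], [-0.2, -0.6], [-1.8, -1.2], [-1.3, 3.4], [0.0, 0.2], [-0.5, 0.5], [-0.5, 0.4], [-2.5, -1.0]]
(1, 0) [0.58854229 0.0468731  0.03761112]
(0, 1) [0.59096452 0.04948523 0.03759478]
bar [[ 0.5198 -0.0096  0.08  ]]
hinge [[0.5119 0.1953 0.08  ]]
pad [[ 0.5355 -0.104   0.176 ]]
padl [[ 0.5165 -0.1048  0.099 ]]
home [[0.6234 0.1195 0.02  ]]
mouth [[0.4371 0.1123 0.02  ]]
plate front [-68.1 109.2  60. ]
plate front [-71.1  30.9  60. ]
plate front [-69.6  70.7  60. ]
[[-0.893  0.45   0.   ]
 [ 0.45   0.893  0.   ]
 [-0.     0.    -1.   ]]
```

```bash
cat >> h.py <<'E'
pose=np.load("pose.npy"); Rs=R.from_euler("z",pose[2])
def tool(t): return Rs*R.from_euler("x",-t)*R.from_matrix(np.diag([-1,1,-1]))
def delta(P,t,d=0,s=None,p0=None,R0=None):
    """shift (mm) and turn in tool axes from p0,R0 (default measured) to TCP = P(shaker mm)+d*toolz at tilt t"""
    if p0 is None: p0,R0=np.array(s["position"]),R.from_rotvec(s["tool_rot"])
    T=tool(t);w=sh2w(P,pose)[0]+T.apply([0,0,d/1000])
    return R0.inv().apply(w-p0)*1000,(R0.inv()*T).as_rotvec()
def where(s):
    p=Rs.inv().apply(np.array(s["position"])-[pose[0],pose[1],0])*1000
    return p.round(1),(tool(0).inv()*R.from_rotvec(s["tool_rot"])).as_rotvec().round(3)
def show(*tg):
    from bench import ctrl
    s=ctrl.get_state();print(round(s["time"],2),"shaker TCP",*where(s),"F",np.round(s["ft_force"],1),"grip",round(s["grip_width"],3),round(s["grip_force"],1))
    for P,t,d in tg:
        a,b=delta(P,t,d,s);print(P,t,d,"->",a.round(1),b.round(3))
E
python3 -c "
from h import *
show(((-76,-55,300),0.0,0),((-76,-55,80),0.4,-110))"
```

```text
1.4 shaker TCP [-276.4  543.4  222.6] [-0.    -0.     0.505] F [-0.4 -0.3 -0.3] grip 1.002 0.0
(-76, -55, 300) 0.0 0 -> [-465.  -426.6  -77.4] [ 0.     0.    -0.505]
(-76, -55, 80) 0.4 -110 -> [-444.3 -389.1   41.3] [ 0.391 -0.101 -0.498]
```

Call:
jog_arm(increments=[{"tx": -30, "ty": -27, "tz": -8, "wx": 0, "wy": 0, "wz": -0.1, "gripper": 0.32}, {"tx": -60, "ty": -54, "tz": -16, "wx": 0, "wy": 0, "wz": -0.2, "gripper": 0.32}, {"tx": -90, "ty": -81, "tz": -24, "wx": 0, "wy": 0, "wz": -0.3, "gripper": 0.32}, {"tx": -120, "ty": -108, "tz": -32, "wx": 0, "wy": 0, "wz": -0.4, "gripper": 0.32}, {"tx": -150, "ty": -135, "tz": -40, "wx": 0, "wy": 0, "wz": -0.5, "gripper": 0.32}], grip_force=20)

```text
time: 1.82
position: [0.3662, 0.3906, 0.263]
tool_rot: [-0.06, 3.141, 0.001]
ft_force: [0.1, -0.4, 0.6]
grip_width: 0.707
grip_force: 0.0
```

```bash
python3 -c "
from h import *
show(((-76,-55,80),0.4,-110))"
```

```text
1.82 shaker TCP [-210.1  350.8  263. ] [-0. -0.  0.] F [ 0.1 -0.4  0.6] grip 0.707 0.0
(-76, -55, 80) 0.4 -110 -> [-134.1 -362.9   81.6] [ 0.4  0.  -0. ]
```

Call:
jog_arm(increments=[{"tx": -14, "ty": -36, "tz": 4, "gripper": 0.32}, {"tx": -28, "ty": -73, "tz": 8, "gripper": 0.32}, {"tx": -42, "ty": -109, "tz": 12, "gripper": 0.32}, {"tx": -56, "ty": -146, "tz": 16, "gripper": 0.32}, {"tx": -70, "ty": -182, "tz": 20, "gripper": 0.32}])

```text
validation failed for argument at $.in...
```

Call:
jog_arm(increments=[{"tx": -14, "ty": -36, "tz": 6, "wx": 0.08, "gripper": 0.32}, {"tx": -28, "ty": -73, "tz": 15, "wx": 0.16, "gripper": 0.32}, {"tx": -42, "ty": -109, "tz": 25, "wx": 0.24, "gripper": 0.32}, {"tx": -56, "ty": -146, "tz": 35, "wx": 0.32, "gripper": 0.32}, {"tx": -64, "ty": -180, "tz": 45, "wx": 0.4, "gripper": 0.32}])

```text
validation failed for argument at $.in...
```

```bash
python3 -c "
from h import *
show(((-78,-55,80),0.4,-60),((-78,-55,80),0.4,14))
from bench import vision
import cv2
a=vision.get_image('top')['color'][90:250,220:400]; b=vision.get_image('scene')['color'][150:350,180:380]
cv2.imwrite('pics/p1.png',cv2.hconcat([cv2.resize(a,(400,356),interpolation=2),cv2.resize(b,(356,356),interpolation=2)]))"
```

```text
1.82 shaker TCP [-210.1  350.8  263. ] [-0. -0.  0.] F [ 0.1 -0.4  0.6] grip 0.707 0.0
(-78, -55, 80) 0.4 -60 -> [-132.1 -382.4  127.7] [ 0.4  0.  -0. ]
(-78, -55, 80) 0.4 14 -> [-132.1 -411.3  195.8] [ 0.4  0.  -0. ]
```

View pics/p1.png

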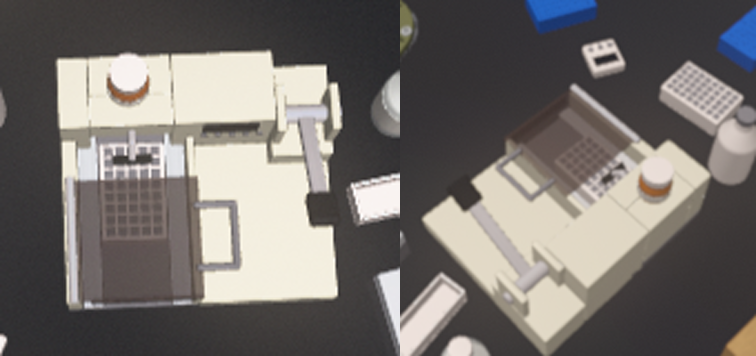

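The picture shows the shaker unobstructed (bar at about (237,235) in the left half) and the arm not yet moved. The calls were refused because each row needs every key.

Call:
jog_arm(increments=[{"tx": -14, "ty": -36, "tz": 4, "wx": 0, "wy": 0, "wz": 0, "gripper": 0.32}, {"tx": -28, "ty": -73, "tz": 8, "wx": 0, "wy": 0, "wz": 0, "gripper": 0.32}, {"tx": -42, "ty": -109, "tz": 12, "wx": 0, "wy": 0, "wz": 0, "gripper": 0.32}, {"tx": -56, "ty": -146, "tz": 16, "wx": 0, "wy": 0, "wz": 0, "gripper": 0.32}, {"tx": -70, "ty": -182, "tz": 20, "wx": 0, "wy": 0, "wz": 0, "gripper": 0.32}])

```text
time: 2.33
position: [0.4422, 0.2114, 0.2426]
tool_rot: [-0.052, 3.14, 0.001]
ft_force: [1.2, 0.3, 0.9]
grip_width: 0.334
grip_force: 0.0
```

Call:
jog_arm(increments=[{"tx": -14, "ty": -36, "tz": 6, "wx": 0.08, "wy": 0, "wz": 0, "gripper": 0.32}, {"tx": -28, "ty": -73, "tz": 15, "wx": 0.16, "wy": 0, "wz": 0, "gripper": 0.32}, {"tx": -42, "ty": -109, "tz": 25, "wx": 0.24, "wy": 0, "wz": 0, "gripper": 0.32}, {"tx": -56, "ty": -146, "tz": 35, "wx": 0.32, "wy": 0, "wz": 0, "gripper": 0.32}, {"tx": -64, "ty": -180, "tz": 45, "wx": 0.4, "wy": 0, "wz": 0, "gripper": 0.32}])

```text
time: 2.75
position: [0.5134, 0.0334, 0.1979]
tool_rot: [-0.049, 3.069, -0.627]
ft_force: [-0.4, 0.2, 0.7]
grip_width: 0.321
grip_force: 0.0
```

```bash
python3 -c "
from h import *
show(((-78,-55,80),0.4,-60),((-78,-55,80),0.4,14))"
```

```text
2.75 shaker TCP [-76.7 -11.8 197.9] [ 0.403 -0.001  0.007] F [-0.4  0.2  0.7] grip 0.321 0.0
(-78, -55, 80) 0.4 -60 -> [ 1.3  6.3 65.4] [-0.003 -0.    -0.007]
(-78, -55, 80) 0.4 14 -> [  1.3   6.5 139.4] [-0.003 -0.    -0.007]
```

Call:
jog_arm(increments=[{"tx": 0, "ty": 6, "tz": 15, "wx": 0, "wy": 0, "wz": 0, "gripper": 0.32}, {"tx": 0, "ty": 6, "tz": 35, "wx": 0, "wy": 0, "wz": 0, "gripper": 0.32}, {"tx": 0, "ty": 6, "tz": 60, "wx": 0, "wy": 0, "wz": 0, "gripper": 0.32}, {"tx": 0, "ty": 6, "tz": 80, "wx": 0, "wy": 0, "wz": 0, "gripper": 0.32}, {"tx": 0, "ty": 6, "tz": 95, "wx": 0, "wy": 0, "wz": 0, "gripper": 0.32}])

```text
time: 3.17
position: [0.5121, 0.0032, 0.106]
tool_rot: [-0.05, 3.073, -0.623]
ft_force: [-0.1, -0.2, -0.0]
grip_width: 0.318
grip_force: 0.0
```

```bash
python3 -c "
from h import *
show(((-78,-55,80),0.4,14))
from bench import vision
import cv2
a=vision.get_image('top')['color'][120:240,240:380]; b=vision.get_image('scene')['color'][200:320,200:320]
cv2.imwrite('pics/p2.png',cv2.hconcat([cv2.resize(a,(420,360),interpolation=2),cv2.resize(b,(360,360),interpolation=2)]))"
```

```text
3.17 shaker TCP [-79.2 -41.9 106. ] [0.4   0.002 0.006] F [-0.1 -0.2 -0. ] grip 0.318 0.0
(-78, -55, 80) 0.4 14 -> [-1.4 -1.9 43. ] [-0.    -0.003 -0.005]
```

View pics/p2.png

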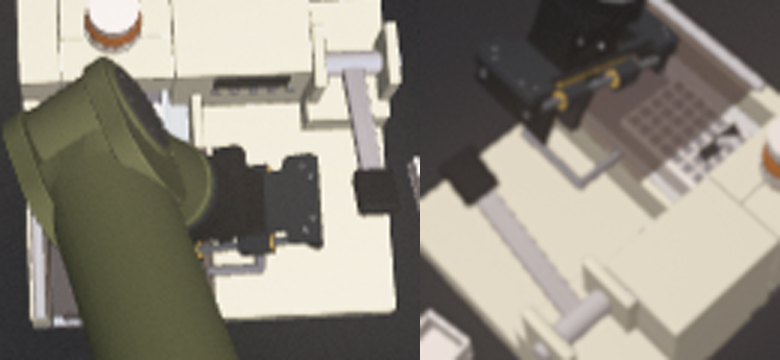

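The picture shows the gripper poised over the bar's front half (bar (525,130)–(580,182) in the right half), clear of the lever pad. I check the alignment numerically before going down.

```bash
python3 -c "
from h import *
from bench import ctrl
s=ctrl.get_state();Rt=R.from_rotvec(s['tool_rot']);p=np.array(s['position'])
for y in(-29,-14,0,14,29): print(y,((proj('scene',p+Rt.apply([0,y/1e3,0]))[0]-200)*3+[420,0]).round(),((proj('top',p+Rt.apply([0,y/1e3,0]))[0]-[240,120])*3).round())
for q in((-32,-55,80),(-78,-55,80),(-112,-55,80)): print(q,((proj('scene',sh2w(q,pose))[0]-200)*3+[420,0]).round(),((proj('top',sh2w(q,pose))[0]-[240,120])*3).round())
"
```

```text
-29 [530. 140.] [276. 226.]
-14 [542. 135.] [260. 228.]
0 [552. 130.] [246. 230.]
14 [563. 125.] [231. 231.]
29 [574. 120.] [216. 233.]
(-32, -55, 80) [577. 184.] [253. 183.]
(-78, -55, 80) [546. 153.] [256. 232.]
(-112, -55, 80) [523. 131.] [258. 268.]
```

Call:
jog_arm(increments=[{"tx": 0, "ty": -3, "tz": 12, "wx": 0, "wy": 0, "wz": 0, "gripper": 0.32}, {"tx": 0, "ty": -3, "tz": 24, "wx": 0, "wy": 0, "wz": 0, "gripper": 0.32}, {"tx": 0, "ty": -3, "tz": 35, "wx": 0, "wy": 0, "wz": 0, "gripper": 0.32}, {"tx": 0, "ty": -3, "tz": 43, "wx": 0, "wy": 0, "wz": 0, "gripper": 0.32}, {"tx": 0, "ty": -3, "tz": 43, "wx": 0, "wy": 0, "wz": 0, "gripper": 0.32}])

```text
time: 3.68
position: [0.5127, -0.0163, 0.0683]
tool_rot: [-0.051, 3.074, -0.624]
ft_force: [-0.4, -0.2, 0.3]
grip_width: 0.32
grip_force: 0.0
```

Call:
jog_arm(increments=[{"tx": 0, "ty": 0, "tz": 0, "wx": 0, "wy": 0, "wz": 0, "gripper": 0.0}, {"tx": 0, "ty": 0, "tz": 0, "wx": 0, "wy": 0, "wz": 0, "gripper": 0.0}, {"tx": 0, "ty": 0, "tz": 0, "wx": 0, "wy": 0, "wz": 0, "gripper": 0.0}, {"tx": 0, "ty": 0, "tz": 0, "wx": 0, "wy": 0, "wz": 0, "gripper": 0.0}, {"tx": 0, "ty": 0, "tz": 0, "wx": 0, "wy": 0, "wz": 0, "gripper": 0.0}], grip_force=12)

```text
time: 4.1
position: [0.514, -0.0141, 0.0695]
tool_rot: [-0.053, 3.071, -0.619]
ft_force: [0.3, 4.7, -0.9]
grip_width: 0.106
grip_force: 12.0
```

```bash
python3 - <<'E'
from h import *
show()
from bench import ctrl
# arc in tool axes at tilt .4 : bar shift for lid angle th
for n in range(1,26):
    th=n*1.875/25
    v=np.array([0,205*(1-np.cos(th)),205*np.sin(th)])
    print(n,round(th,3),(tool(.4).inv()*Rs).apply(v).round(1))
E
```

```text
4.1 shaker TCP [-78.  -59.3  69.5] [ 0.398 -0.001  0.004] F [ 0.3  4.7 -0.9] grip 0.106 12.0
1 0.075 [  0.   -5.5 -14.4]
2 0.15 [  0.   -9.8 -29.1]
3 0.225 [  0.  -13.1 -44.1]
4 0.3 [  0.  -15.2 -59.4]
5 0.375 [  0.  -16.1 -74.7]
6 0.45 [  0.  -15.9 -90.1]
7 0.525 [   0.   -14.6 -105.4]
8 0.6 [   0.   -12.1 -120.6]
9 0.675 [   0.    -8.5 -135.5]
10 0.75 [   0.    -3.8 -150.1]
11 0.825 [   0.     2.1 -164.4]
12 0.9 [   0.     8.9 -178.1]
13 0.975 [   0.    16.8 -191.3]
14 1.05 [   0.    25.6 -203.9]
15 1.125 [   0.    35.4 -215.8]
16 1.2 [   0.    46.  -226.9]
17 1.275 [   0.    57.4 -237.2]
18 1.35 [   0.    69.6 -246.6]
19 1.425 [   0.    82.4 -255. ]
20 1.5 [   0.    95.8 -262.5]
21 1.575 [   0.   109.8 -269. ]
22 1.65 [   0.   124.2 -274.4]
23 1.725 [   0.   138.9 -278.7]
24 1.8 [   0.   154.  -281.8]
25 1.875 [   0.   169.2 -283.9]
```

Call:
jog_arm(increments=[{"tx": 0, "ty": -5.5, "tz": -14.4, "wx": 0, "wy": 0, "wz": 0, "gripper": 0.0}, {"tx": 0, "ty": -9.8, "tz": -29.1, "wx": 0, "wy": 0, "wz": 0, "gripper": 0.0}, {"tx": 0, "ty": -13.1, "tz": -44.1, "wx": 0, "wy": 0, "wz": 0, "gripper": 0.0}, {"tx": 0, "ty": -15.2, "tz": -59.4, "wx": 0, "wy": 0, "wz": 0, "gripper": 0.0}, {"tx": 0, "ty": -16.1, "tz": -74.7, "wx": 0, "wy": 0, "wz": 0, "gripper": 0.0}])

```text
time: 4.52
position: [0.5133, 0.0002, 0.1448]
tool_rot: [-0.053, 3.071, -0.618]
ft_force: [2.3, 3.8, -3.0]
grip_width: 0.11
grip_force: 12.0
```

```bash
python3 -c "
from h import *
show()"
```

```text
4.52 shaker TCP [-78.2 -45.  144.8] [ 0.397 -0.001  0.004] F [ 2.3  3.8 -3. ] grip 0.11 12.0
```

Call:
jog_arm(increments=[{"tx": 0, "ty": 0.2, "tz": -15.4, "wx": 0, "wy": 0, "wz": 0, "gripper": 0.0}, {"tx": 0, "ty": 1.5, "tz": -30.7, "wx": 0, "wy": 0, "wz": 0, "gripper": 0.0}, {"tx": 0, "ty": 4, "tz": -45.9, "wx": 0, "wy": 0, "wz": 0, "gripper": 0.0}, {"tx": 0, "ty": 7.6, "tz": -60.8, "wx": 0, "wy": 0, "wz": 0, "gripper": 0.0}, {"tx": 0, "ty": 12.3, "tz": -75.4, "wx": 0, "wy": 0, "wz": 0, "gripper": 0.0}])

```text
time: 4.93
position: [0.5114, 0.0419, 0.2085]
tool_rot: [-0.054, 3.073, -0.616]
ft_force: [1.5, 7.2, -8.3]
grip_width: 0.109
grip_force: 12.0
```

Call:
jog_arm(increments=[{"tx": 0, "ty": 5.9, "tz": -14.3, "wx": 0, "wy": 0, "wz": 0, "gripper": 0.0}, {"tx": 0, "ty": 12.7, "tz": -28, "wx": 0, "wy": 0, "wz": 0, "gripper": 0.0}, {"tx": 0, "ty": 20.6, "tz": -41.2, "wx": 0, "wy": 0, "wz": 0, "gripper": 0.0}, {"tx": 0, "ty": 29.4, "tz": -53.8, "wx": 0, "wy": 0, "wz": 0, "gripper": 0.0}, {"tx": 0, "ty": 39.2, "tz": -65.7, "wx": 0, "wy": 0, "wz": 0, "gripper": 0.0}])

```text
time: 5.35
position: [0.5086, 0.1037, 0.2522]
tool_rot: [-0.056, 3.075, -0.618]
ft_force: [2.6, 5.2, -13.8]
grip_width: 0.111
grip_force: 12.0
```

```bash
python3 -c "
from h import *
show()"
```

```text
5.35 shaker TCP [-78.8  58.7 252.2] [0.396 0.003 0.002] F [  2.6   5.2 -13.8] grip 0.111 12.0
```

Call:
jog_arm(increments=[{"tx": 0, "ty": 10.8, "tz": -10.7, "wx": 0, "wy": 0, "wz": 0, "gripper": 0.0}, {"tx": 0, "ty": 22.4, "tz": -20.6, "wx": 0, "wy": 0, "wz": 0, "gripper": 0.0}, {"tx": 0, "ty": 34.8, "tz": -29.5, "wx": 0, "wy": 0, "wz": 0, "gripper": 0.0}, {"tx": 0, "ty": 47.7, "tz": -37.6, "wx": 0, "wy": 0, "wz": 0, "gripper": 0.0}, {"tx": 0, "ty": 61.2, "tz": -44.9, "wx": 0, "wy": 0, "wz": 0, "gripper": 0.0}])

```text
time: 5.77
position: [0.5058, 0.1746, 0.2718]
tool_rot: [-0.049, 3.075, -0.627]
ft_force: [-4.6, -1.2, -9.3]
grip_width: 0.107
grip_force: 12.0
```

Call:
jog_arm(increments=[{"tx": 0, "ty": 14, "tz": -6.5, "wx": 0, "wy": 0, "wz": 0, "gripper": 0.0}, {"tx": 0, "ty": 28.4, "tz": -11.9, "wx": 0, "wy": 0, "wz": 0, "gripper": 0.0}, {"tx": 0, "ty": 43.1, "tz": -16.2, "wx": 0, "wy": 0, "wz": 0, "gripper": 0.0}, {"tx": 0, "ty": 58.2, "tz": -19.3, "wx": 0, "wy": 0, "wz": 0, "gripper": 0.0}, {"tx": 0, "ty": 65, "tz": -20.3, "wx": 0, "wy": 0, "wz": 0, "gripper": 0.0}])

```text
time: 6.18
position: [0.5034, 0.2442, 0.2663]
tool_rot: [-0.053, 3.073, -0.625]
ft_force: [-7.3, -1.0, -1.4]
grip_width: 0.11
grip_force: 12.0
```

```bash
python3 -c "
from h import *
show()"
```

```text
6.18 shaker TCP [-78.6 199.2 266.3] [0.402 0.002 0.004] F [-7.3 -1.  -1.4] grip 0.11 12.0
```

Call:
jog_arm(increments=[{"tx": 0, "ty": 2, "tz": 0, "wx": 0, "wy": 0, "wz": 0, "gripper": 0.0}, {"tx": 0, "ty": 2, "tz": 0, "wx": 0, "wy": 0, "wz": 0, "gripper": 0.4}, {"tx": 0, "ty": 2, "tz": 0, "wx": 0, "wy": 0, "wz": 0, "gripper": 0.4}, {"tx": 0, "ty": 2, "tz": -10, "wx": 0, "wy": 0, "wz": 0, "gripper": 0.4}, {"tx": 0, "ty": 2, "tz": -40, "wx": 0, "wy": 0, "wz": 0, "gripper": 0.4}])

```text
time: 6.6
position: [0.5044, 0.2567, 0.3003]
tool_rot: [-0.046, 3.073, -0.631]
ft_force: [1.5, 1.4, -0.4]
grip_width: 0.329
grip_force: 0.0
```

```bash
python3 -c "
from h import *
show(((-110,46,330),0.0,0),((-110,46,150),0.0,0))
from bench import vision
import cv2
a=vision.get_image('top')['color'][100:240,180:380]; b=vision.get_image('scene')['color'][120:320,200:400]
cv2.imwrite('pics/p3.png',cv2.hconcat([cv2.resize(a,(440,308),interpolation=2),cv2.resize(b,(308,308),interpolation=2)]))"
```

```text
6.6 shaker TCP [-77.2 211.7 300.3] [0.405 0.004 0.009] F [ 1.5  1.4 -0.4] grip 0.329 0.0
(-110, 46, 330) 0.0 0 -> [  31.4 -164.3   38.1] [-0.405 -0.004 -0.009]
(-110, 46, 150) 0.0 0 -> [ 31.  -93.4 203.6] [-0.405 -0.004 -0.009]
```

View pics/p3.png

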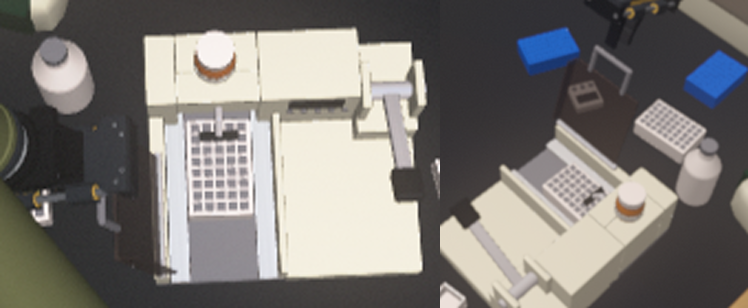

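The lid stands open past vertical, with its bar at about (612,70) in the right half. The white plate lies in the channel with its front edge at (222,213) in the left half. It is the only white plate in the bay; the blue ones lie outside. Next I go to the plate.

Call:
jog_arm(increments=[{"tx": 0, "ty": 0, "tz": -36, "wx": 0, "wy": 0, "wz": 0, "gripper": 0.4}, {"tx": 5, "ty": -40, "tz": -18, "wx": -0.1, "wy": 0, "wz": 0, "gripper": 0.4}, {"tx": 10, "ty": -80, "tz": 0, "wx": -0.2, "wy": 0, "wz": 0, "gripper": 0.4}, {"tx": 14, "ty": -120, "tz": 18, "wx": -0.3, "wy": 0, "wz": 0, "gripper": 0.4}, {"tx": 17, "ty": -160, "tz": 36, "wx": -0.405, "wy": 0, "wz": -0.009, "gripper": 0.4}])

```text
time: 7.12
position: [0.4938, 0.1058, 0.3328]
tool_rot: [-0.067, 3.137, 0.015]
ft_force: [2.2, -1.5, 0.5]
grip_width: 0.398
grip_force: 0.0
```

```bash
python3 -c "
from h import *
show(((-96,44,150),0.0,0))"
```

```text
7.12 shaker TCP [-93.6  61.3 332.8] [-0.009 -0.004 -0.005] F [ 2.2 -1.5  0.5] grip 0.398 0.0
(-96, 44, 150) 0.0 0 -> [  3.2 -19.  182.6] [0.009 0.004 0.005]
```

Call:
jog_arm(increments=[{"tx": 3, "ty": -8, "tz": 25, "wx": 0, "wy": 0, "wz": 0, "gripper": 0.4}, {"tx": 3, "ty": -12, "tz": 65, "wx": 0, "wy": 0, "wz": 0, "gripper": 0.4}, {"tx": 3, "ty": -12, "tz": 105, "wx": 0, "wy": 0, "wz": 0, "gripper": 0.4}, {"tx": 3, "ty": -12, "tz": 145, "wx": 0, "wy": 0, "wz": 0, "gripper": 0.4}, {"tx": 3, "ty": -12, "tz": 180, "wx": 0, "wy": 0, "wz": 0, "gripper": 0.4}])

```text
time: 7.53
position: [0.4906, 0.095, 0.1499]
tool_rot: [-0.064, 3.141, 0.007]
ft_force: [-1.1, 0.8, -0.5]
grip_width: 0.397
grip_force: 0.0
```

```bash
python3 -c "
from h import *
show(((-96,44,44),0.0,0))"
```

```text
7.53 shaker TCP [-97.2  50.6 149.9] [-0.005 -0.001 -0.002] F [-1.1  0.8 -0.5] grip 0.397 0.0
(-96, 44, 44) 0.0 0 -> [ -1.1  -7.1 105.9] [0.005 0.001 0.002]
```

Call:
jog_arm(increments=[{"tx": -1, "ty": -7, "tz": 25, "wx": 0, "wy": 0, "wz": 0, "gripper": 0.4}, {"tx": -1, "ty": -7, "tz": 50, "wx": 0, "wy": 0, "wz": 0, "gripper": 0.4}, {"tx": -1, "ty": -7, "tz": 75, "wx": 0, "wy": 0, "wz": 0, "gripper": 0.4}, {"tx": -1, "ty": -7, "tz": 95, "wx": 0, "wy": 0, "wz": 0, "gripper": 0.4}, {"tx": -1, "ty": -7, "tz": 106, "wx": 0, "wy": 0, "wz": 0, "gripper": 0.4}])

```text
time: 7.95
position: [0.4909, 0.0888, 0.0433]
tool_rot: [0.065, -3.138, -0.006]
ft_force: [-1.1, -1.1, 0.2]
grip_width: 0.399
grip_force: 0.0
```

Call:
jog_arm(increments=[{"tx": -5, "ty": 0, "tz": 0, "wx": 0, "wy": 0, "wz": 0, "gripper": 0.4}, {"tx": -10, "ty": 0, "tz": 0, "wx": 0, "wy": 0, "wz": 0, "gripper": 0.4}, {"tx": -15, "ty": 0, "tz": 0, "wx": 0, "wy": 0, "wz": 0, "gripper": 0.4}, {"tx": -20, "ty": 0, "tz": 0, "wx": 0, "wy": 0, "wz": 0, "gripper": 0.4}, {"tx": -25, "ty": 0, "tz": 0, "wx": 0, "wy": 0, "wz": 0, "gripper": 0.4}])

```text
time: 8.37
position: [0.5173, 0.0911, 0.0458]
tool_rot: [0.066, -3.14, -0.009]
ft_force: [-2.6, 0.5, 2.4]
grip_width: 0.403
grip_force: 1.2
```

Call:
jog_arm(increments=[{"tx": -5, "ty": 0, "tz": 0, "wx": 0, "wy": 0, "wz": 0, "gripper": 0.4}, {"tx": -10, "ty": 0, "tz": 0, "wx": 0, "wy": 0, "wz": 0, "gripper": 0.4}, {"tx": -15, "ty": 0, "tz": 0, "wx": 0, "wy": 0, "wz": 0, "gripper": 0.4}, {"tx": -20, "ty": 0, "tz": 0, "wx": 0, "wy": 0, "wz": 0, "gripper": 0.4}, {"tx": -25, "ty": 0, "tz": 0, "wx": 0, "wy": 0, "wz": 0, "gripper": 0.4}])

```text
time: 8.78
position: [0.5416, 0.0919, 0.0444]
tool_rot: [0.066, -3.139, -0.008]
ft_force: [-2.9, 0.4, 1.1]
grip_width: 0.403
grip_force: 1.2
```

```bash
python3 -c "
from h import *
show(((-36.5,44,44),0.0,0))"
```

```text
8.78 shaker TCP [-46.3  45.5  44.4] [-0.005  0.002 -0.004] F [-2.9  0.4  1.1] grip 0.403 1.2
(-36.5, 44, 44) 0.0 0 -> [-9.8 -1.6  0.4] [ 0.005 -0.002  0.004]
```

Call:
jog_arm(increments=[{"tx": -2.5, "ty": 0, "tz": 0, "wx": 0, "wy": 0, "wz": 0, "gripper": 0.4}, {"tx": -5, "ty": 0, "tz": 0, "wx": 0, "wy": 0, "wz": 0, "gripper": 0.4}, {"tx": -7.5, "ty": 0, "tz": 0, "wx": 0, "wy": 0, "wz": 0, "gripper": 0.4}, {"tx": -9.5, "ty": 0, "tz": 0, "wx": 0, "wy": 0, "wz": 0, "gripper": 0.4}, {"tx": -10.5, "ty": 0, "tz": 0, "wx": 0, "wy": 0, "wz": 0, "gripper": 0.4}])

```text
time: 9.2
position: [0.5513, 0.0923, 0.0443]
tool_rot: [0.066, -3.138, -0.008]
ft_force: [-5.0, 0.2, 3.5]
grip_width: 0.4
grip_force: 2.4
```

Call:
jog_arm(increments=[{"tx": -1, "ty": 0, "tz": 0, "wx": 0, "wy": 0, "wz": 0, "gripper": 0.4}, {"tx": -2, "ty": 0, "tz": 0, "wx": 0, "wy": 0, "wz": 0, "gripper": 0.4}, {"tx": -3, "ty": 0, "tz": 0, "wx": 0, "wy": 0, "wz": 0, "gripper": 0.4}, {"tx": -4, "ty": 0, "tz": 0, "wx": 0, "wy": 0, "wz": 0, "gripper": 0.4}, {"tx": -4, "ty": 0, "tz": 0, "wx": 0, "wy": 0, "wz": 0, "gripper": 0.4}])

```text
time: 9.62
position: [0.5515, 0.0923, 0.0442]
tool_rot: [0.067, -3.13, -0.007]
ft_force: [-12.7, -1.2, 10.9]
grip_width: 0.4
grip_force: 6.7
```

Call:
jog_arm(increments=[{"tx": 8, "ty": 0, "tz": 0, "wx": 0, "wy": 0, "wz": 0, "gripper": 0.4}, {"tx": 14, "ty": 0, "tz": -25, "wx": 0, "wy": 0, "wz": 0, "gripper": 0.2}, {"tx": 14, "ty": 0, "tz": -65, "wx": 0, "wy": 0, "wz": 0, "gripper": 0.0}, {"tx": 14, "ty": 0, "tz": -105, "wx": 0, "wy": 0, "wz": 0, "gripper": 0.0}, {"tx": 14, "ty": 0, "tz": -145, "wx": 0, "wy": 0, "wz": 0, "gripper": 0.0}])

```text
time: 10.03
position: [0.5422, 0.0909, 0.1911]
tool_rot: [0.065, -3.141, -0.008]
ft_force: [0.2, 0.4, -0.1]
grip_width: 0.179
grip_force: 0.0
```

Call:
jog_arm(increments=[{"tx": 5, "ty": -20, "tz": -30, "wx": 0, "wy": 0, "wz": 0, "gripper": 0.0}, {"tx": 5, "ty": -60, "tz": -40, "wx": 0, "wy": 0, "wz": 0, "gripper": 0.0}, {"tx": 5, "ty": -100, "tz": -40, "wx": 0, "wy": 0, "wz": 0, "gripper": 0.0}, {"tx": 5, "ty": -140, "tz": -40, "wx": 0, "wy": 0, "wz": 0, "gripper": 0.0}, {"tx": 5, "ty": -180, "tz": -40, "wx": 0, "wy": 0, "wz": 0, "gripper": 0.0}])

```text
time: 10.45
position: [0.5454, -0.0911, 0.2295]
tool_rot: [-0.066, 3.139, 0.007]
ft_force: [1.6, 0.1, 0.2]
grip_width: 0.004
grip_force: 0.0
```

```bash
python3 -c "
from h import *
show(((-64,-150,190),0.0,0),((-79,-150,97),0.0,0))
from bench import vision
import cv2
a=vision.get_image('top')['color'][100:240,220:400]; b=vision.get_image('scene')['color'][140:320,200:380]
cv2.imwrite('pics/p4.png',cv2.hconcat([cv2.resize(a,(450,350),interpolation=2),cv2.resize(b,(350,350),interpolation=2)]))"
```

```text
10.45 shaker TCP [ -49.6 -137.4  229.5] [-0.005 -0.002 -0.004] F [1.6 0.1 0.2] grip 0.004 0.0
(-64, -150, 190) 0.0 0 -> [ 14.5 -12.7  39.4] [0.005 0.002 0.004]
(-79, -150, 97) 0.0 0 -> [ 29.7 -13.1 132.4] [0.005 0.002 0.004]
```

View pics/p4.png

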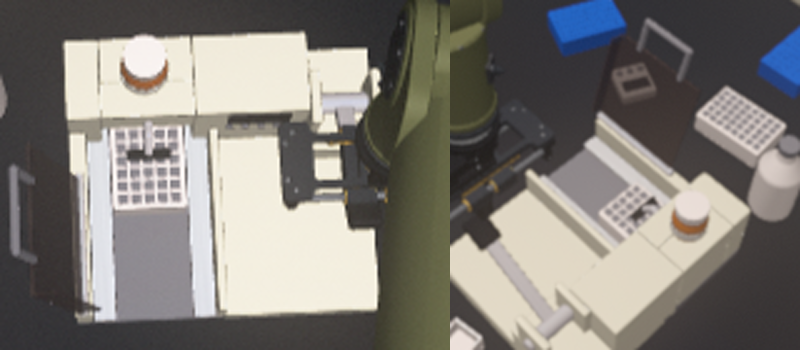

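The picture shows the plate deeper in the slot, its front edge at about (148,208). The lid is still open and the gripper is over the lever. Pressing the pad next.

Call:
jog_arm(increments=[{"tx": 8, "ty": -6, "tz": 15, "wx": 0, "wy": 0, "wz": 0, "gripper": 0.0}, {"tx": 14, "ty": -12, "tz": 30, "wx": 0, "wy": 0, "wz": 0, "gripper": 0.0}, {"tx": 14, "ty": -12, "tz": 42, "wx": 0, "wy": 0, "wz": 0, "gripper": 0.0}, {"tx": 14, "ty": -12, "tz": 50, "wx": 0, "wy": 0, "wz": 0, "gripper": 0.0}, {"tx": 15, "ty": -12, "tz": 58, "wx": 0, "wy": 0, "wz": 0, "gripper": 0.0}])

```text
time: 10.97
position: [0.5313, -0.1015, 0.1716]
tool_rot: [-0.066, 3.14, 0.007]
ft_force: [-2.7, -0.6, 10.4]
grip_width: 0.002
grip_force: 4.0
```

Call:
jog_arm(increments=[{"tx": 3, "ty": 0, "tz": 8, "wx": 0, "wy": 0, "wz": 0, "gripper": 0.0}, {"tx": 5, "ty": 0, "tz": 16, "wx": 0, "wy": 0, "wz": 0, "gripper": 0.0}, {"tx": 7, "ty": 0, "tz": 24, "wx": 0, "wy": 0, "wz": 0, "gripper": 0.0}, {"tx": 9, "ty": 0, "tz": 32, "wx": 0, "wy": 0, "wz": 0, "gripper": 0.0}, {"tx": 11, "ty": 0, "tz": 40, "wx": 0, "wy": 0, "wz": 0, "gripper": 0.0}])

```text
time: 11.38
position: [0.5197, -0.1017, 0.1308]
tool_rot: [0.067, -3.141, -0.007]
ft_force: [-0.5, -1.4, 1.9]
grip_width: 0.007
grip_force: 1.1
```

```bash
python3 -c "
from h import *
show(((-79,-150,97),0.0,0))
print(proj('top',sh2w([(-27,70,60)],pose)),'plate seen',220+148/2.5,100+208/2.5)"
```

```text
11.38 shaker TCP [ -75.6 -147.   130.8] [-0.004  0.    -0.004] F [-0.5 -1.4  1.9] grip 0.007 1.1
(-79, -150, 97) 0.0 0 -> [ 3.4 -3.1 33.8] [ 0.004 -0.     0.004]
[[279.68271395 182.60015802]] plate seen 279.2 183.2
```

Call:
jog_arm(increments=[{"tx": 2, "ty": -1, "tz": 8, "wx": 0, "wy": 0, "wz": 0, "gripper": 0.0}, {"tx": 3, "ty": -2, "tz": 16, "wx": 0, "wy": 0, "wz": 0, "gripper": 0.0}, {"tx": 3, "ty": -3, "tz": 23, "wx": 0, "wy": 0, "wz": 0, "gripper": 0.0}, {"tx": 3, "ty": -3, "tz": 29, "wx": 0, "wy": 0, "wz": 0, "gripper": 0.0}, {"tx": 3, "ty": -3, "tz": 33, "wx": 0, "wy": 0, "wz": 0, "gripper": 0.0}])

```text
time: 11.8
position: [0.5176, -0.1047, 0.0998]
tool_rot: [-0.066, 3.14, 0.009]
ft_force: [-2.8, 3.2, 40.6]
grip_width: 0.007
grip_force: 20.1
```

Call:
jog_arm(increments=[{"tx": 0, "ty": 0, "tz": -25, "wx": 0, "wy": 0, "wz": 0, "gripper": 0.0}, {"tx": 0, "ty": 0, "tz": -60, "wx": 0, "wy": 0, "wz": 0, "gripper": 0.0}, {"tx": 0, "ty": 10, "tz": -98, "wx": 0, "wy": 0, "wz": 0, "gripper": 0.0}, {"tx": 0, "ty": 30, "tz": -134, "wx": 0, "wy": 0, "wz": 0, "gripper": 0.0}, {"tx": 0, "ty": 50, "tz": -170, "wx": 0, "wy": 0, "wz": 0, "gripper": 0.0}])

```text
time: 12.22
position: [0.5141, -0.0556, 0.2693]
tool_rot: [0.062, -3.14, -0.008]
ft_force: [1.2, -0.3, -0.7]
grip_width: 0.003
grip_force: 0.0
```

Call:
jog_arm(increments=[{"tx": 0, "ty": 30, "tz": -25, "wx": 0, "wy": 0, "wz": 0, "gripper": 0.0}, {"tx": 0, "ty": 65, "tz": -45, "wx": 0, "wy": 0, "wz": 0, "gripper": 0.0}, {"tx": 0, "ty": 100, "tz": -60, "wx": 0, "wy": 0, "wz": 0, "gripper": 0.0}, {"tx": 0, "ty": 138, "tz": -70, "wx": 0, "wy": 0, "wz": 0, "gripper": 0.0}, {"tx": 0, "ty": 175, "tz": -75, "wx": 0, "wy": 0, "wz": 0, "gripper": 0.0}])

```text
time: 12.63
position: [0.5075, 0.1211, 0.3454]
tool_rot: [-0.066, 3.14, 0.01]
ft_force: [0.6, -0.2, 0.1]
grip_width: 0.007
grip_force: 0.0
```

```bash
python3 -c "
from h import *
show(((-76,275,335),0.0,0),((-76,275,258),0.0,0))
from bench import vision
import cv2
a=vision.get_image('top')['color'][100:240,200:380]; b=vision.get_image('scene')['color'][140:340,200:400]
cv2.imwrite('pics/p5.png',cv2.hconcat([cv2.resize(a,(450,350),interpolation=2),cv2.resize(b,(350,350),interpolation=2)]))"
```

```text
12.63 shaker TCP [-79.3  76.  345.4] [-0.007 -0.001 -0.003] F [ 0.6 -0.2  0.1] grip 0.007 0.0
(-76, 275, 335) 0.0 0 -> [ -3.9 198.9  11.7] [0.007 0.001 0.003]
(-76, 275, 258) 0.0 0 -> [ -3.8 198.4  88.7] [0.007 0.001 0.003]
```

View pics/p5.png

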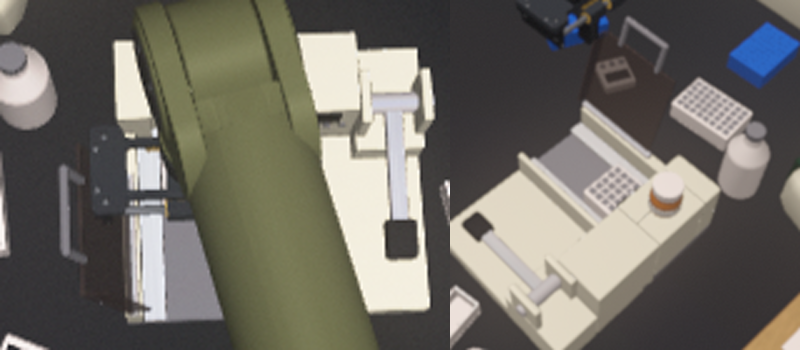

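The picture shows the lever flat with its pad at (400,240), so it stays down. The lid is open and the plate is under the claw. I now go behind the lid bar.

Call:
jog_arm(increments=[{"tx": -1, "ty": 40, "tz": 0, "wx": 0, "wy": 0, "wz": 0, "gripper": 0.0}, {"tx": -2, "ty": 80, "tz": 0, "wx": 0, "wy": 0, "wz": 0, "gripper": 0.0}, {"tx": -3, "ty": 120, "tz": 0, "wx": 0, "wy": 0, "wz": 0, "gripper": 0.0}, {"tx": -4, "ty": 160, "tz": 0, "wx": 0, "wy": 0, "wz": 0, "gripper": 0.0}, {"tx": -4, "ty": 199, "tz": 0, "wx": 0, "wy": 0, "wz": 0, "gripper": 0.0}])

```text
time: 13.15
position: [0.5027, 0.3197, 0.344]
tool_rot: [0.066, -3.139, -0.008]
ft_force: [0.1, 0.7, 0.1]
grip_width: 0.007
grip_force: 0.0
```

Call:
jog_arm(increments=[{"tx": 0, "ty": 2, "tz": 25, "wx": 0, "wy": 0, "wz": 0, "gripper": 0.0}, {"tx": 0, "ty": 2, "tz": 55, "wx": 0, "wy": 0, "wz": 0, "gripper": 0.0}, {"tx": 0, "ty": 2, "tz": 85, "wx": 0, "wy": 0, "wz": 0, "gripper": 0.0}, {"tx": 0, "ty": 2, "tz": 88, "wx": 0, "wy": 0, "wz": 0, "gripper": 0.0}, {"tx": 0, "ty": -10, "tz": 88, "wx": 0, "wy": 0, "wz": 0, "gripper": 0.0}])

```text
time: 13.57
position: [0.5011, 0.3099, 0.254]
tool_rot: [0.071, -3.134, -0.006]
ft_force: [0.5, 0.4, -0.4]
grip_width: 0.001
grip_force: 0.0
```

```bash
python3 -c "
from h import *
show()"
```

```text
13.57 shaker TCP [-78.4 264.9 254. ] [-0.004  0.006 -0.007] F [ 0.5  0.4 -0.4] grip 0.001 0.0
```

Call:
jog_arm(increments=[{"tx": 0, "ty": -20, "tz": 0, "wx": 0, "wy": 0, "wz": 0, "gripper": 0.0}, {"tx": 0, "ty": -35, "tz": 0, "wx": 0, "wy": 0, "wz": 0, "gripper": 0.0}, {"tx": 0, "ty": -50, "tz": 0, "wx": 0, "wy": 0, "wz": 0, "gripper": 0.0}, {"tx": 0, "ty": -65, "tz": 0, "wx": 0, "wy": 0, "wz": 0, "gripper": 0.0}, {"tx": 0, "ty": -80, "tz": 0, "wx": 0, "wy": 0, "wz": 0, "gripper": 0.0}])

```text
time: 13.98
position: [0.5069, 0.2272, 0.2577]
tool_rot: [-0.065, 3.14, 0.01]
ft_force: [0.1, 0.5, 1.7]
grip_width: 0.008
grip_force: 0.4
```

Call:
jog_arm(increments=[{"tx": 0, "ty": -14, "tz": 0, "wx": 0, "wy": 0, "wz": 0, "gripper": 0.0}, {"tx": 0, "ty": -28, "tz": 1, "wx": 0, "wy": 0, "wz": 0, "gripper": 0.0}, {"tx": 0, "ty": -42, "tz": 3, "wx": 0, "wy": 0, "wz": 0, "gripper": 0.0}, {"tx": 0, "ty": -56, "tz": 5, "wx": 0, "wy": 0, "wz": 0, "gripper": 0.0}, {"tx": 0, "ty": -70, "tz": 7, "wx": 0, "wy": 0, "wz": 0, "gripper": 0.0}])

```text
time: 14.4
position: [0.509, 0.157, 0.2483]
tool_rot: [0.066, -3.139, -0.007]
ft_force: [0.4, -0.4, 0.4]
grip_width: 0.001
grip_force: 0.1
```

```bash
python3 -c "
from h import *
show()"
```

```text
14.4 shaker TCP [-76.4 111.9 248.3] [-0.005  0.002 -0.003] F [ 0.4 -0.4  0.4] grip 0.001 0.1
```

Call:
jog_arm(increments=[{"tx": 0, "ty": -14, "tz": 2, "wx": 0, "wy": 0, "wz": 0, "gripper": 0.0}, {"tx": 0, "ty": -28, "tz": 4, "wx": 0, "wy": 0, "wz": 0, "gripper": 0.0}, {"tx": 0, "ty": -42, "tz": 6, "wx": 0, "wy": 0, "wz": 0, "gripper": 0.0}, {"tx": 0, "ty": -42, "tz": 6, "wx": 0, "wy": 0, "wz": 0, "gripper": 0.0}, {"tx": 0, "ty": -30, "tz": -20, "wx": 0, "wy": 0, "wz": 0, "gripper": 0.0}])

```text
time: 14.82
position: [0.5082, 0.1239, 0.264]
tool_rot: [0.056, -3.13, -0.001]
ft_force: [-1.2, 0.4, -0.6]
grip_width: 0.005
grip_force: 0.0
```

Call:
jog_arm(increments=[{"tx": 5, "ty": 10, "tz": -35, "wx": 0, "wy": 0, "wz": 0, "gripper": 0.0}, {"tx": 10, "ty": 30, "tz": -65, "wx": 0, "wy": 0, "wz": 0, "gripper": 0.0}, {"tx": 15, "ty": 60, "tz": -85, "wx": 0, "wy": 0, "wz": 0, "gripper": 0.0}, {"tx": 20, "ty": 95, "tz": -85, "wx": 0, "wy": 0, "wz": 0, "gripper": 0.0}, {"tx": 25, "ty": 130, "tz": -85, "wx": 0, "wy": 0, "wz": 0, "gripper": 0.0}])

```text
time: 15.23
position: [0.4805, 0.2586, 0.3566]
tool_rot: [-0.065, 3.139, 0.012]
ft_force: [-0.2, 0.5, -0.0]
grip_width: -0.001
grip_force: 0.0
```

Call:
jog_arm(increments=[{"tx": 0, "ty": 40, "tz": 0, "wx": 0, "wy": 0, "wz": 0, "gripper": 0.0}, {"tx": 0, "ty": 80, "tz": 0, "wx": 0, "wy": 0, "wz": 0, "gripper": 0.0}, {"tx": 0, "ty": 120, "tz": 0, "wx": 0, "wy": 0, "wz": 0, "gripper": 0.0}, {"tx": 0, "ty": 160, "tz": 0, "wx": 0, "wy": 0, "wz": 0, "gripper": 0.0}, {"tx": 0, "ty": 200, "tz": 0, "wx": 0, "wy": 0, "wz": 0, "gripper": 0.0}])

```text
time: 15.65
position: [0.4711, 0.459, 0.3552]
tool_rot: [0.067, -3.139, -0.008]
ft_force: [0.5, 0.3, 1.4]
grip_width: 0.006
grip_force: 0.0
```

Call:
jog_arm(increments=[{"tx": 0, "ty": 0, "tz": 0, "wx": 0, "wy": 0, "wz": 0, "gripper": 0.0}, {"tx": 0, "ty": 0, "tz": 0, "wx": 0, "wy": 0, "wz": 0, "gripper": 0.0}, {"tx": 0, "ty": 0, "tz": 0, "wx": 0, "wy": 0, "wz": 0, "gripper": 0.0}, {"tx": 0, "ty": 0, "tz": 0, "wx": 0, "wy": 0, "wz": 0, "gripper": 0.0}, {"tx": 0, "ty": 0, "tz": 0, "wx": 0, "wy": 0, "wz": 0, "gripper": 0.0}])

```text
time: 16.07
position: [0.4727, 0.4551, 0.3562]
tool_rot: [0.062, -3.14, -0.008]
ft_force: [0.4, -0.1, -0.2]
grip_width: 0.002
grip_force: 0.0
```

Call:
jog_arm(increments=[{"tx": 0, "ty": 0, "tz": 0, "wx": 0, "wy": 0, "wz": 0, "gripper": 0.0}, {"tx": 0, "ty": 0, "tz": 0, "wx": 0, "wy": 0, "wz": 0, "gripper": 0.0}, {"tx": 0, "ty": 0, "tz": 0, "wx": 0, "wy": 0, "wz": 0, "gripper": 0.0}, {"tx": 0, "ty": 0, "tz": 0, "wx": 0, "wy": 0, "wz": 0, "gripper": 0.0}, {"tx": 0, "ty": 0, "tz": 0, "wx": 0, "wy": 0, "wz": 0, "gripper": 0.0}])

```text
time: 16.48
position: [0.4719, 0.4565, 0.3555]
tool_rot: [0.066, -3.139, -0.008]
ft_force: [-1.6, 0.6, 0.7]
grip_width: 0.011
grip_force: 0.0
```

```bash
python3 -c "
from h import *
show()
from bench import vision
import cv2
a=vision.get_image('top')['color'][100:240,200:380]; b=vision.get_image('scene')['color'][140:340,200:400]
cv2.imwrite('pics/p6.png',cv2.hconcat([cv2.resize(a,(450,350),interpolation=2),cv2.resize(b,(350,350),interpolation=2)]))"
```

```text
16.48 shaker TCP [-102.   412.6  355.5] [-0.005  0.002 -0.003] F [-1.6  0.6  0.7] grip 0.011 0.0
```

View pics/p6.png

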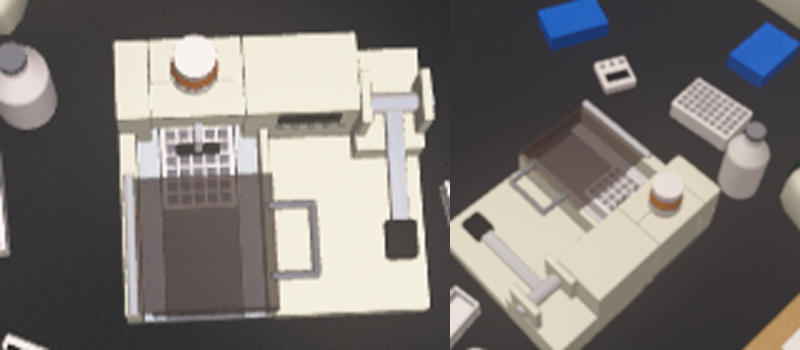

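The lid is at or near shut (bar at (318,238) in the left half) and the lever is down. The plate's front edge is at the home position, under the claw. I wait a second more and compare the bar with the first picture.

Call:
jog_arm(increments=[{"tx": 0, "ty": 0, "tz": 0, "wx": 0, "wy": 0, "wz": 0, "gripper": 0.0}, {"tx": 0, "ty": 0, "tz": 0, "wx": 0, "wy": 0, "wz": 0, "gripper": 0.0}, {"tx": 0, "ty": 0, "tz": 0, "wx": 0, "wy": 0, "wz": 0, "gripper": 0.0}, {"tx": 0, "ty": 0, "tz": 0, "wx": 0, "wy": 0, "wz": 0, "gripper": 0.0}, {"tx": 0, "ty": 0, "tz": 0, "wx": 0, "wy": 0, "wz": 0, "gripper": 0.0}])

```text
time: 17.0
position: [0.4718, 0.4567, 0.3554]
tool_rot: [0.066, -3.139, -0.008]
ft_force: [0.4, 0.3, 0.9]
grip_width: 0.009
grip_force: 0.0
```

Call:
jog_arm(increments=[{"tx": 0, "ty": 0, "tz": 0, "wx": 0, "wy": 0, "wz": 0, "gripper": 0.0}, {"tx": 0, "ty": 0, "tz": 0, "wx": 0, "wy": 0, "wz": 0, "gripper": 0.0}, {"tx": 0, "ty": 0, "tz": 0, "wx": 0, "wy": 0, "wz": 0, "gripper": 0.0}, {"tx": 0, "ty": 0, "tz": 0, "wx": 0, "wy": 0, "wz": 0, "gripper": 0.0}, {"tx": 0, "ty": 0, "tz": 0, "wx": 0, "wy": 0, "wz": 0, "gripper": 0.0}])

```text
time: 17.42
position: [0.4718, 0.4567, 0.3554]
tool_rot: [0.066, -3.139, -0.008]
ft_force: [0.3, 0.1, 0.0]
grip_width: 0.006
grip_force: 0.0
```

```bash
python3 - <<'E'
from bench import vision
import cv2,numpy as np
for n,bx in(("top",(305,172,335,220)),("scene",(230,225,275,270)),("top",(262,112,292,142))):
    a=cv2.imread(f"pics/{n}0.png"); b=vision.get_image(n)["color"]; l,t,r,d=bx
    m=cv2.matchTemplate(b[t-6:d+6,l-6:r+6],a[t:d,l:r],cv2.TM_CCOEFF_NORMED); _,v,_,p=cv2.minMaxLoc(m)
    print(n,bx,"shift px",np.array(p)-6,round(v,3),"mean diff",round(float(cv2.absdiff(a,b)[t:d,l:r].mean()),2))
E
```

```text
top (305, 172, 335, 220) shift px [0 0] 1.0 mean diff 0.66
scene (230, 225, 275, 270) shift px [0 0] 0.998 mean diff 0.98
top (262, 112, 292, 142) shift px [0 0] 1.0 mean diff 0.69
```

The bar is back exactly where it was in the first picture, so the lid is shut, and the jar has not moved. I hand the job in.

```bash
python3 -c "
from bench import ctrl
print(ctrl.close_job())"
```

```text
the job is handed in; nothing more can be done
None
```

The job is handed in at about 17.4 s of the 61 s allowed: lid opened onto its stop, white plate pushed home, clamp lever latched down, lid shut again, and nothing else seen to move.

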